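# Fit the clean filter cassette into the bench dust extractor

## Robot

A 6-joint arm with a two-finger parallel gripper is mounted at the origin on a cart in front of the work surface, level with it; the furniture and walls round the work are solid. World frame = base frame: x ahead of the robot, y to its left, z up, the work surface at z = 0. Lengths are in m, angles in rad, forces in N, time in s.
With the tool pointing down it reaches from about 0.35 to 0.925 m from the base axis. Payload 6.4 kg.
Tool frame: the origin (TCP) lies midway between the tips of the shut fingers; the grasp point (between the pads) lies 19 mm behind it; z points along the fingers, x is the direction in which the jaws open and shut, and the axes are right-handed (so a half turn about z gives the same grasp; the last joint's range is limited). The gripper opens to 94 mm and grips with 3 to 60 N. Pads are 16 mm wide; open, the fingers measure 119 mm over their backs; the gripper's body (75 mm by 177 mm) begins 78 mm behind the grasp point.
Start: joints at [-0.174, 0.245, 1.558, -0, 1.339, -0.174], TCP at [0.65, 0, 0.205] pointing down, gripper open.
Joint ranges: [-3.13, 3.13], [-1.02, 2.26], [0.13, 2.54], [-0.95, 4.09], [0.21, 2.88], [-2.74, 2.74]. Speed limits (rad/s): [2.57, 2.57, 3.14, 3.14, 3.14, 3.14].

## Interface

Orientations are given as a unit quaternion [x, y, z, w].
In Python, from cell import bot, cams, sign_off gives the robot as it stands.
- The arm moves only by the tool step_arm, never from a script. Its argument "series" is a list of rows, each a list of 7 numbers: the opening in per cent of the stroke, from 0 (shut) to 100 (fully open), then the shift along the tool's x, y, z in cm, then the turn, a rotation vector about the tool's x, y, z in rad. A call has 1 to 10 rows; each row is the pose to reach, as a shift and turn from the pose commanded when the call began, along the tool's axes at that moment; what a row does not reach only later rows make up. A row lasts 1/12 s, in which the tool goes at most 41.7 mm and 7.16 degrees, less where a joint would pass 70% of its speed; a pose out of reach is approached as far as the arm can. A call with a gripper value outside its range is refused whole. The fingers move at their own pace and stop on an object; "force" is the grip in N (left out, the last holds). Time passes only in rows, so rows that repeat a pose let the fingers close. It gives the time, the measured TCP pose, the force and the opening at its end, in the units of the state.
- bot.sense(): the state, without advancing time (a new reading comes with each control period).
- cams.snapshot(name): name is "scene" or "side" or "wrist"; returns (picture, depth): 400x640x3 uint8, blue, green, red; 400x640 float32, m along the optical axis (not along the pixel's ray), 0 where there is no reading.
- cams.camera_params(name): a dict with "mtx" (3x3 intrinsics, pixels), "rvec" (rotation vector, rad) and "tvec" (3), from world to camera coordinates, as OpenCV has them; the wrist camera has in their place "tool_from_camera" (4x4, takes a point from camera to tool coordinates, whose origin is the TCP and whose axes are the tool frame's). Camera axes: x right, y down, z forward; pixel columns grow to the right and rows downward; lengths in m; the calibration is good to about 2 mm. A picture is of the moment at which its call begins: read the wrist's pose just before it. camera_params takes no time and is no camera call.
- sign_off(): hands the job in, once; it reports no verdict.
The state is a dict: "t": time; "joint_pos": joint angles; "qvel": joint speeds; "effort": joint torques, N m; "position": TCP position; "orientation": TCP orientation; "wrist_force": force on the tool from outside, world axes, zero at the start; "moment": the same for the moment, N m; "grip_width": finger opening in m.
Only numpy, scipy, OpenCV 4.12 (cv2) and the standard library are available. Lean on these libraries where they do the work, as an engineer would, in place of code of your own. Each camera call takes 0.05 s, during which the arm holds its last target.

## Task

Get the bench dust extractor running again with its clean filter: swing the red-knobbed catch out of the way, slide the clean white cassette along the bench (do not lift it) into the slot until it is fully home against the stop, and swing the catch fully shut behind it. Only then flip the red toggle over to on. Leave the used brown-and-grey cassette and the other things on the bench where they are.

Things in the scene. Friction and masses are not known exactly. Their poses are not given: they have to be found in the camera images.
- extractor: Blue dust extractor fixed on the bench: a low box 160 mm wide (y), 108 mm deep (x), 46 mm high, with a perforated top and, at the bottom of its front, a slot for the filter. Origin: on the bench at the middle of the slot mouth, in the plane of the front face. x points into the slot, y to the left, z up. The whole unit may stand turned on the bench; what is given in mm below is in this frame.
- slot_mouth (a point): Middle of the slot mouth, 12.5 mm above the bench. The slot is 134 mm wide and 27.5 mm high, its floor is the bench itself, and it ends at a stop 84 mm inside.
- wings (a point): Midway between the tips of the two lead-in wings (12 mm high, 3 mm thick) in front of the mouth: they run straight at slot width from x = 0 to -14 mm, then each flares outward by about 11 mm to x = -60 mm.
- switch_box (a point): Middle of the top of the black switch box left of the mouth: x -19 to 22, y 98 to 146, 38 mm high.
- blower (a point): Top of the blower left of the box, behind the switch box: it fills x 28 to 114, y 79 to 187, up to 97 mm high.
- catch (a joint): Swing catch right of the mouth, on a vertical hinge. 0 = shut: its steel bar lies along the extractor's +y, over the right edge of the slot, 2 mm behind a cassette that is home. Grows as the bar swings to the front (1.57: bar along -x, clear of the slot), up to 2.0. Stays where left; 1 N at the knob moves it. The bar is 14 to 24 mm above the bench and reaches 48 mm from the hinge.
- catch_knob (a point): Middle of the grip of the catch's upright round red knob: 16 mm in diameter, from 28 to 54 mm above the bench; this point is 42 mm above the bench and 37 mm from the hinge axis. It moves with the catch.
- catch_pivot (a point): Hinge axis of the catch, vertical, 21 mm in front of the front face and 86 mm right of the slot's middle, on a bracket 9 mm high (x -33 to 4, y -98 to -78).
- power (a joint): Toggle switch. 0 = off, leaning 0.45 rad to the front (-x of the extractor); 0.9 = on, leaning as far to the back. It stays where it is left (about 1 N at the tip moves it).
- power_tip (a point): End of the red toggle paddle (18 mm wide in y, 9 mm thick), 41 mm from its hinge, which lies 38 mm above the bench on top of the switch box at x = 1.5, y = 116 mm of the extractor, parallel to the extractor's y axis. It moves with the toggle.
- clean_filter: Clean filter cassette: a flat rigid slab with a white frame and off-white pleats, 96 mm (x) by 130 mm (y) by 25 mm high, corners rounded to 8 mm, 0.2 to 0.4 kg, lying loose on the bench in front of the extractor, left or right of the slot. Origin: centre of its underside. Either 130 mm edge may go in first. Fully home, its centre lies 36 mm behind the front face and its rear edge sticks out 12 mm in front of the face.
- used_filter: Used filter cassette, same size, grey frame and dark brown pleats, lying on the other side. To be left alone. Origin: centre of its underside.
- tape_roll: Roll of masking tape lying flat, 98 mm across, 25 mm high. Bystander. Origin: centre of its underside.
- screwdriver: Yellow-handled screwdriver, 170 mm long, lying. Bystander. Origin: centre of its underside.
- pads: Stack of sanding pads, 81 x 107 x 25 mm. Bystander. Origin: centre of its underside.
- tape_measure: Yellow tape measure lying on its side, 68 x 80 x 38 mm. Bystander. Origin: centre of its underside.
There are look-alikes about, which are no part of the job. What is shaped like the clean_filter but orange or turquoise is not meant.

How it is judged:
By the outcome, as a careful person would: the job done as asked, in the order asked, and still so for the second after the job is handed in, with the robot touching nothing.
It also fails if it takes over 70 s, if anything falls off the work surface, if the arm or the gripper's body presses on something with over 40 N, if the wrist force passes 120 N, or if a joint passes its speed limit or range.

## Working session

There is one attempt and no reset: what is moved stays moved. The work goes in short steps, Python scripts to look and compute and a tool call to move; the robot and the scene stay as the last step left them, time stands still between calls to the robot, and variables do not carry over. Pictures are saved under pics/ and viewed, and the job is handed in when it is done.

Besides the shell and the picture viewer there is one more tool, called after "Request:" by a JSON object that holds its "api" and its "payload", one argument or row to a line. step_arm: Moves the arm, as the interface text tells. Its arguments: {"type":"object","properties":{"series":{"type":"array","items":{"type":"array","items":{"type":"number"}}},"force":{"type":"number"}},"required":["series"]}

```bash
ls; mkdir -p pics
python3 - <<'E'
from cell import bot,cams
import cv2,numpy as np
s=bot.sense();print(s)
for n in ["scene","side","wrist"]:
    im,d=cams.snapshot(n);cv2.imwrite(f"pics/{n}0.png",im);np.save(f"pics/{n}0.npy",d)
    print(n,cams.camera_params(n))
E
```

```text
pics
{'t': 0.0, 'joint_pos': array([-1.74111103e-01,  2.45791850e-01,  1.55899323e+00, -2.33233800e-05,
        1.33867733e+00, -1.74076640e-01]), 'qvel': array([-0.0005836 , -0.00133663,  0.00118712,  0.00061126, -0.00110886,
       -0.00115791]), 'effort': array([ 8.38778797e-04, -4.15839279e+01, -3.14599335e+01,  6.84806099e-02,
        3.33599187e-02, -1.41738678e-04]), 'position': array([6.49409842e-01, 9.60439358e-05, 2.04370742e-01]), 'orientation': array([ 9.99999563e-01, -1.45381897e-05, -9.22711144e-04, -1.50760618e-04]), 'wrist_force': array([ 0.1585005 , -0.21613655, -0.00056575]), 'moment': array([ 0.00869486, -0.00825585,  0.01855657]), 'grip_width': 0.09389159523031095}
scene {'mtx': array([[464.93602816,   0.        , 320.88963639],
       [  0.        , 464.93602816, 197.71462604],
       [  0.        ,   0.        ,   1.        ]]), 'rvec': array([ 1.9951262 , -0.9724798 ,  0.48491169]), 'tvec': array([-0.25278179,  0.36102852,  1.61945923])}
side {'mtx': array([[376.33814092,   0.        , 316.50684445],
       [  0.        , 376.33814092, 203.50282853],
       [  0.        ,   0.        ,   1.        ]]), 'rvec': array([ 0.73831089, -2.54566757,  1.16070213]), 'tvec': array([0.52067944, 0.21117913, 1.25480865])}
wrist {'mtx': array([[323.07033002,   0.        , 318.29908334],
       [  0.        , 323.07033002, 201.24137064],
       [  0.        ,   0.        ,   1.        ]]), 'tool_from_camera': array([[ 9.99999825e-01,  2.32674900e-05,  5.90914917e-04,
        -5.28999650e-04],
       [-1.85370351e-04,  9.61199837e-01,  2.75852930e-01,
        -8.02307003e-02],
       [-5.61568917e-04, -2.75852991e-01,  9.61199673e-01,
        -1.79709335e-01],
       [ 0.00000000e+00,  0.00000000e+00,  0.00000000e+00,
         1.00000000e+00]])}
```

View pics/scene0.png

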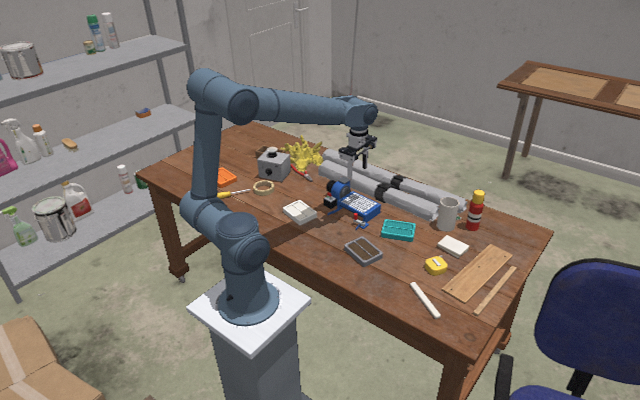

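View pics/side0.png

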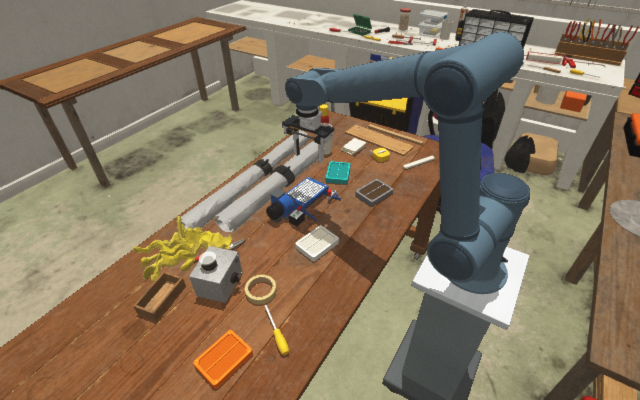

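View pics/wrist0.png

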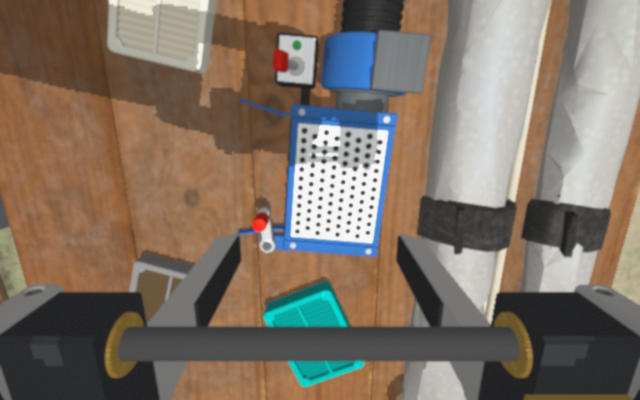

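The wrist view shows the extractor (285–395, 105–256) facing the robot, the catch knob at (260,222) and its hinge at (266,245). The toggle is at (281,62). The clean cassette is top-left at (160,25), the used one bottom-left, and the turquoise look-alike at (315,335). I'll move over to the left to see the clean cassette whole and get a second view.

```bash
cat > h.py <<'E'
import numpy as np,cv2
from scipy.spatial.transform import Rotation as R
from cell import bot,cams
def T_wc(name,s=None):
    p=cams.camera_params(name)
    if name=="wrist":
        T=np.eye(4);T[:3,:3]=R.from_quat(s["orientation"]).as_matrix();T[:3,3]=s["position"]
        return T@p["tool_from_camera"],p["mtx"]
    T=np.eye(4);T[:3,:3]=cv2.Rodrigues(p["rvec"])[0];T[:3,3]=p["tvec"]
    return np.linalg.inv(T),p["mtx"]
def ray(T,K,px):
    px=np.atleast_2d(px).astype(float)
    d=np.c_[(px[:,0]-K[0,2])/K[0,0],(px[:,1]-K[1,2])/K[1,1],np.ones(len(px))]
    return T[:3,3],d@T[:3,:3].T
def on_z(T,K,px,z):
    o,d=ray(T,K,px);return o+d*((z-o[2])/d[:,2])[:,None]
def with_depth(T,K,px,D):
    o,d=ray(T,K,px);px=np.atleast_2d(px).astype(int)
    return o+d*D[px[:,1],px[:,0]][:,None]
def tri(rays):
    A=np.zeros((3,3));b=np.zeros(3)
    for o,d in rays:
        d=d/np.linalg.norm(d);P=np.eye(3)-np.outer(d,d);A+=P;b+=P@o
    x=np.linalg.solve(A,b)
    return x,[np.linalg.norm((np.eye(3)-np.outer(d,d)/(d@d))@(x-o)) for o,d in rays]
def grab(tag):
    s=bot.sense();im,D=cams.snapshot("wrist")
    cv2.imwrite(f"pics/{tag}.png",im);np.savez(f"pics/{tag}.npz",D=D,p=s["position"],q=s["orientation"])
    print("t",s["t"],"pos",s["position"].round(4),"F",s["wrist_force"].round(1),"grip",round(s["grip_width"],4))
    return im
def load(tag):
    z=np.load(f"pics/{tag}.npz");im=cv2.imread(f"pics/{tag}.png")
    T,K=T_wc("wrist",dict(position=z["p"],orientation=z["q"]));return im,z["D"],T,K
E
python3 - <<'E'
import numpy as np
np.savez("pics/wrist0.npz",D=np.load("pics/wrist0.npy"),p=[6.49409842e-01, 9.60439358e-05, 2.04370742e-01],q=[ 9.99999563e-01, -1.45381897e-05, -9.22711144e-04, -1.50760618e-04])
from h import *
im,D,T,K=load("wrist0")
for n,p in dict(c1=(293,108),c2=(395,116),c3=(285,250),c4=(378,256),knob=(260,224),hinge=(266,246),tog=(280,60),cl=(160,25),clc=(205,70),wl=(241,100),bench=(190,160)).items():
    print(n,with_depth(T,K,p,D).round(4))
cv2.imwrite("pics/w0z.png",cv2.resize(im[0:280,100:440],None,fx=2,fy=2,interpolation=cv2.INTER_CUBIC))
E
```

```text
c1 [[0.6233 0.0809 0.0458]]
c2 [[0.7262 0.0731 0.0471]]
c3 [[ 0.6066 -0.0917  0.0082]]
c4 [[ 0.7261 -0.1032  0.0013]]
knob [[ 0.5855 -0.0401  0.0539]]
hinge [[ 0.5862 -0.0779  0.0271]]
tog [[0.6152 0.1213 0.0774]]
cl [[0.4889 0.1614 0.0216]]
clc [[0.5259 0.1205 0.0085]]
wl [[0.5638 0.0894 0.0123]]
bench [[ 4.954e-01  2.120e-02 -4.000e-04]]
```

Request:
{"api": "step_arm", "payload": {
  "series": [
    [0,-4,-4,-1,0,0,0],
    [0,-7,-7,-3,0,0,0],
    [0,-8,-10,-6,0,0,0],
    [0,-8,-10,-6,0,0,0],
    [0,-8,-10,-6,0,0,0]
  ]
}}

```text
t: 0.57
position: [0.5705, 0.1025, 0.2695]
orientation: [1.0, 0.002, 0.003, -0.0]
wrist_force: [-0.4, -0.5, 0.9]
grip_width: 0.064
```

```bash
python3 -c "
from h import *
grab('w1')"
```

```text
t 0.5667 pos [0.5705 0.1025 0.2695] F [-0.4 -0.5  0.9] grip 0.064
```

View pics/w0z.png

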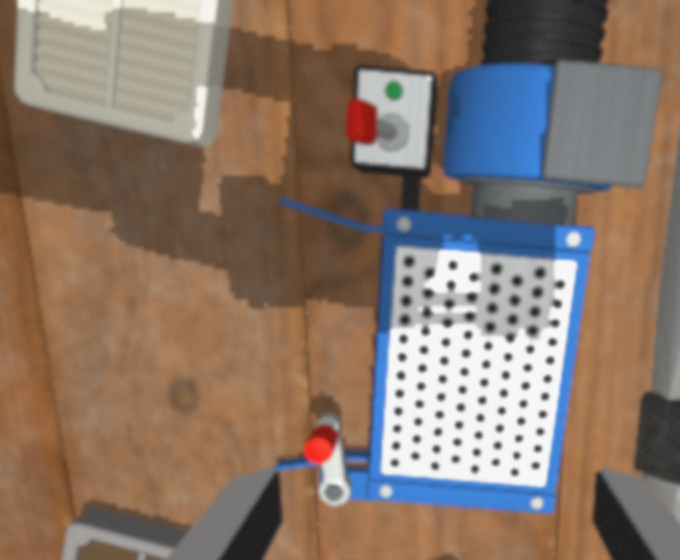

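View pics/w1.png

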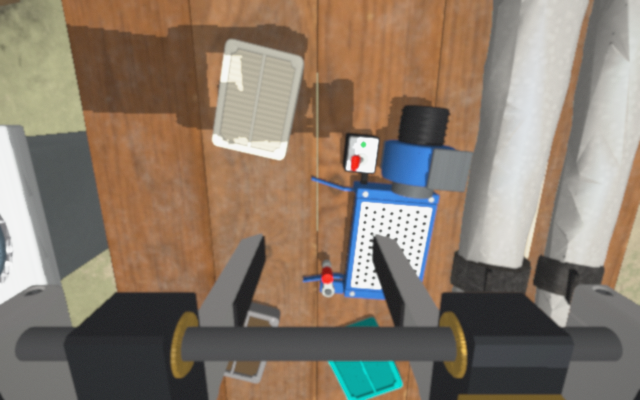

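Run:
```python
from h import *
for tag in ["wrist0","w1"]:
    im,D,T,K=load(tag)
    v,u=np.mgrid[0:400,0:640];px=np.c_[u.ravel(),v.ravel()]
    P=with_depth(T,K,px,D).reshape(400,640,3)
    hsv=cv2.cvtColor(im,cv2.COLOR_BGR2HSV)
    blue=cv2.inRange(hsv,(103,120,40),(122,255,255))
    m=((P[...,2]>.042)&(P[...,2]<.051)&(P[...,0]>.55)&(P[...,0]<.78)&(P[...,1]<.095)&(P[...,1]>-.15)&((v<252)|(tag!="wrist0")) ).astype(np.uint8)
    # main plate
    # use blue contour w/ convex hull of blue & plate via ray on z=.046
    q=P[m>0][:,:2]
    r=cv2.minAreaRect((q*1000).astype(np.float32));print(tag,"plate z med",np.median(P[m>0][:,2]).round(4),"rect",r)
    # outline by colour: blue component(s) below blower
    b2=blue.copy(); 
    n,lab,st,_=cv2.connectedComponentsWithStats(b2)
    for i in range(1,n):
        if st[i,4]>30: print(st[i])
    # cassette
    c=((P[...,2]>.020)&(P[...,2]<.030)&(P[...,0]<.56)&(P[...,1]>.06)).astype(np.uint8)
    c=cv2.morphologyEx(c,cv2.MORPH_OPEN,np.ones((3,3)))
    q=P[c>0][:,:2]; r=cv2.minAreaRect((q*1000).astype(np.float32));print("cass z",np.median(P[c>0][:,2]).round(4),r)
    red=cv2.inRange(hsv,(0,170,90),(6,255,255))|cv2.inRange(hsv,(174,170,90),(180,255,255))
    n,lab,st,ce=cv2.connectedComponentsWithStats(red)
    for i in range(1,n):
        if st[i,4]>20:
            pp=P[lab==i]; top=pp[pp[:,2]>np.percentile(pp[:,2],80)-.003]
            print("red",st[i],ce[i].round(1),"zmax",np.percentile(pp[:,2],90).round(4),"topmean",top.mean(0).round(4))
```

```text
wrist0 plate z med 0.0473 rect ((674.401611328125, 8.864524841308594), (194.17784118652344, 170.51809692382812), 0.13886237144470215)
[ 322   31   55   59 2778]
[ 241  100  156  156 4037]
[238 230  16   5  44]
cass z 0.0231 ((486.69610595703125, 160.21139526367188), (68.89808654785156, 96.74385070800781), 77.20182800292969)
red [273  49  15  22 267] [279.4  60.3] zmax 0.0777 topmean [0.6137 0.121  0.0797]
red [252 214  16  17 200] [259.3 222. ] zmax 0.0548 topmean [ 0.5844 -0.0394  0.0564]
w1 plate z med 0.0472 rect ((674.276123046875, 7.830253601074219), (194.9718017578125, 171.87901306152344), 0.6676187515258789)
[ 382  141   69   46 1900]
[ 312  178  127  121 2251]
[304 276  16   5  52]
cass z 0.0231 ((493.3542785644531, 190.11947631835938), (129.97689819335938, 96.38023376464844), 77.27811431884766)
red [352 156   8  15  87] [354.8 162.1] zmax 0.0777 topmean [0.6135 0.123  0.0766]
red [322 268  11  15 139] [326.6 275. ] zmax 0.0547 topmean [ 0.5837 -0.0397  0.0538]
```

Run:
```python
from h import *
im,D,T,K=load("wrist0")
c=on_z(T,K,[(292.5,105.5),(397,114.5),(285,252.5),(376.5,256.5)],.0465)
print(c.round(4)); print(np.linalg.norm(c[0]-c[1]),np.linalg.norm(c[0]-c[2]),np.linalg.norm(c[1]-c[3]),np.linalg.norm(c[2]-c[3]))
for a,b in((0,2),(1,3)):
    d=c[a]-c[b];print("yaw by y-edge",np.arctan2(-d[0],d[1]))
for a,b in((0,1),(2,3)):
    d=c[b]-c[a];print("yaw by x-edge",np.arctan2(d[1],d[0]))
# blue mask edge fits
hsv=cv2.cvtColor(im,cv2.COLOR_BGR2HSV)
blue=cv2.inRange(hsv,(103,120,40),(122,255,255))
pts=[]
for v in range(120,226):
    us=np.where(blue[v,270:320])[0]
    pts.append((270+us[0]-.5,v))
p=on_z(T,K,pts,.0465)[:,:2]; p=p[10:]
vx,vy,x0,y0=cv2.fitLine(p.astype(np.float32)*1000,cv2.DIST_HUBER,0,.01,.01).ravel();print("front edge dir",vx,vy,x0,y0,"yaw",np.arctan2(-vx*np.sign(vy),abs(vy)))
pts=[]
for v in range(125,240):
    us=np.where(blue[v,360:410])[0]
    if len(us): pts.append((360+us[-1]+.5,v))
p=on_z(T,K,pts,.0465)[:,:2]
vx,vy,x0,y0=cv2.fitLine(p.astype(np.float32)*1000,cv2.DIST_HUBER,0,.01,.01).ravel();print("back edge dir",vx,vy,x0,y0,"yaw",np.arctan2(-vx*np.sign(vy),abs(vy)))
```

```text
[[ 0.6229  0.0833  0.0465]
 [ 0.7282  0.0746  0.0465]
 [ 0.6109 -0.0773  0.0465]
 [ 0.7153 -0.0822  0.0465]]
0.10562863497986082 0.16099890670510783 0.1572859914228746 0.10455992555374263
yaw by y-edge -0.0749346937091456
yaw by y-edge -0.08197158595248667
yaw by x-edge -0.08239536770322928
yaw by x-edge -0.04692071902799794
front edge dir 0.091581665 0.9957976 615.95496 9.049987 yaw -0.09171017
back edge dir 0.080234095 0.99677604 721.24994 6.483404 yaw -0.08032043
```

The heights check out: plate 47 mm, cassette top 23–25 mm and 130×96 mm, knob top 54 mm, toggle tip 77 mm. The extractor yaw is about -0.083 with the mouth at about (0.617, 0.003), and the cassette is at (0.493, 0.190) with yaw -0.22. Next I'll go above the knob with the jaws along the extractor's y.

Request:
{"api": "step_arm", "payload": {
  "force": 6,
  "series": [
    [42,0.2,2,0,0,0,-0.12],
    [42,0.4,5,0,0,0,-0.24],
    [42,0.7,8,2,0,0,-0.36],
    [42,1,11,4,0,0,-0.48],
    [42,1.4,13,6,0,0,-0.6],
    [42,1.4,13.9,8,0,0,-0.72],
    [42,1.4,13.9,10,0,0,-0.84],
    [42,1.4,13.9,10,0,0,-0.96],
    [42,1.4,13.9,10,0,0,-1.08],
    [42,1.4,13.9,10,0,0,-1.2]
  ]
}}

```text
t: 1.45
position: [0.5833, -0.0406, 0.1628]
orientation: [0.824, 0.566, -0.001, -0.001]
wrist_force: [-0.2, 0.9, 0.0]
grip_width: 0.0397
```

Request:
{"api": "step_arm", "payload": {
  "series": [
    [42,0,0,0,0,0,-0.12],
    [42,0,0,0,0,0,-0.24],
    [42,0,0,0,0,0,-0.288],
    [42,0,0,0,0,0,-0.288],
    [42,0,0,0,0,0,-0.288]
  ]
}}

```text
t: 1.87
position: [0.5837, -0.04, 0.164]
orientation: [0.737, 0.676, -0.001, -0.001]
wrist_force: [-0.4, -0.0, 0.5]
grip_width: 0.0397
```

```bash
python3 -c "
from h import *
grab('w2');s=bot.sense();print(R.from_quat(s['orientation']).as_matrix().round(3))"
```

```text
t 1.8667 pos [ 0.5837 -0.04    0.164 ] F [-0.4 -0.   0.5] grip 0.0397
[[ 0.085  0.996 -0.002]
 [ 0.996 -0.085  0.   ]
 [ 0.    -0.002 -1.   ]]
```

View pics/w2.png

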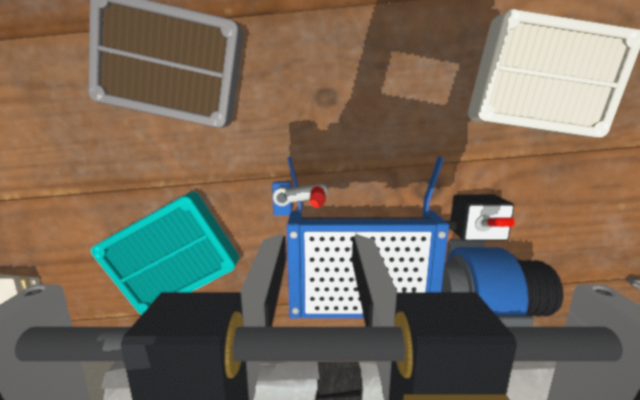

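This view shows the knob at (317,197), the hinge at (282,197), both wings at (291,157) and (440,157), and the front top edge along row ~218.

Run:
```python
from h import *
im,D,T,K=load("w2")
i0,D0,T0,K0=load("wrist0"); i1,D1,T1,K1=load("w1")
hsv=lambda im:cv2.cvtColor(im,cv2.COLOR_BGR2HSV)
print("hinge z.027",on_z(T,K,(282,197.5),.027).round(4), with_depth(T,K,(282,198),D).round(4))
def r(T,K,p):
    o,d=ray(T,K,p);return o,d[0]
print("knob tri",tri([r(T,K,(317,197)),r(T0,K0,(259.3,222)),r(T1,K1,(326.6,275))]))
print("hinge tri",tri([r(T,K,(282,197.5)),r(T0,K0,(266.5,245.5))]))
print("wing tips z.012",on_z(T,K,[(291,157),(440,157)],.012).round(4))
f=on_z(T,K,[(289,219),(446,219)],.0465);print("front corners (maybe bottom visible)",f.round(4))
fr=cv2.inRange(hsv(im),(103,120,40),(122,255,255))
cv2.imwrite("pics/w2z.png",cv2.resize(im[140:320,250:530],None,fx=2.8,fy=2.8,interpolation=cv2.INTER_CUBIC))
```

```text
hinge z.027 [[ 0.5864 -0.0776  0.027 ]] [[ 0.587  -0.0777  0.0266]]
knob tri (array([ 0.58379257, -0.04101528,  0.04400107]), [np.float64(0.0007776157355037511), np.float64(0.0007613757807048523), np.float64(0.0005643340787341916)])
hinge tri (array([ 0.58668312, -0.0776298 ,  0.02557465]), [np.float64(0.0001517039479092484), np.float64(0.00015170394790928253)])
wing tips z.012 [[ 0.5482 -0.0654  0.012 ]
 [ 0.5613  0.0873  0.012 ]]
front corners (maybe bottom visible) [[ 0.6034 -0.0706  0.0465]
 [ 0.6165  0.0817  0.0465]]
```

View pics/w2z.png

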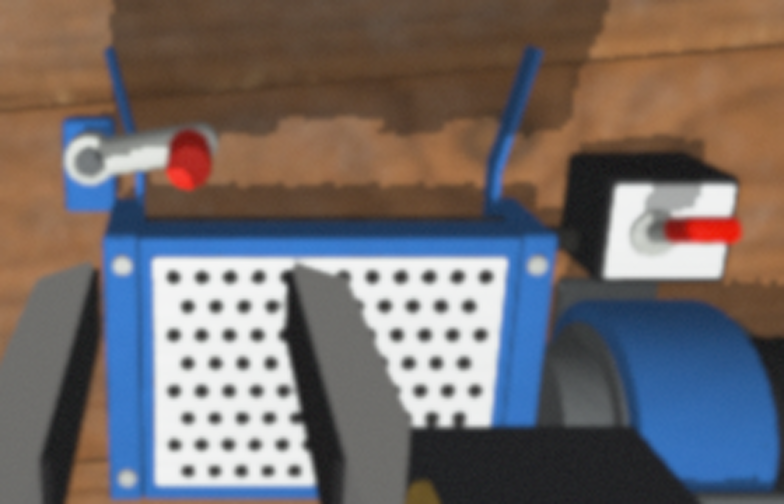

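The views agree: mouth at about (0.615, 0.0055), yaw -0.085, hinge at (0.5867, -0.0776), knob at (0.5838, -0.041). The knob sits 37 mm from the hinge, so the catch is at about 0.16 rad. I'll descend and grip the knob.

Request:
{"api": "step_arm", "payload": {
  "force": 8,
  "series": [
    [42,-0.1,0,3,0,0,0],
    [42,-0.1,0,6,0,0,0],
    [42,-0.1,0,9,0,0,0],
    [42,-0.1,0,11.5,0,0,0],
    [42,-0.1,0,13.2,0,0,0],
    [42,-0.1,0,13.2,0,0,0],
    [10,-0.1,0,13.2,0,0,0],
    [10,-0.1,0,13.2,0,0,0],
    [10,-0.1,0,13.2,0,0,0],
    [10,-0.1,0,13.2,0,0,0]
  ]
}}

```text
t: 2.75
position: [0.5852, -0.0409, 0.0352]
orientation: [0.736, 0.677, 0.0, 0.002]
wrist_force: [0.3, -12.8, -1.9]
grip_width: 0.0163
```

Request:
{"api": "step_arm", "payload": {
  "series": [
    [10,-0.2,-0.6,0,0,0,0],
    [10,-0.4,-1.17,0,0,0,0],
    [10,-0.7,-1.6,0,0,0,0],
    [10,-1.07,-2.05,0,0,0,0],
    [10,-1.5,-2.4,0,0,0,0],
    [10,-1.97,-2.69,0,0,0,0],
    [10,-2.5,-2.9,0,0,0,0],
    [10,-3.02,-3.04,0,0,0,0],
    [10,-3.7,-3.1,0,0,0,0],
    [10,-4.3,-3.04,0,0,0,0]
  ]
}}

```text
t: 3.58
position: [0.5487, -0.0798, 0.0335]
orientation: [0.736, 0.677, -0.0, -0.001]
wrist_force: [-1.2, 3.4, 3.1]
grip_width: 0.016
```

Request:
{"api": "step_arm", "payload": {
  "series": [
    [10,0,0,0,0,0,0],
    [42,0,0,0,0,0,0],
    [42,0,0,0,0,0,0],
    [42,0,0,0,0,0,0],
    [42,0,0,-3,0,0,0],
    [42,0,0,-7,0,0,0],
    [42,0,0,-10,0,0,0],
    [42,0,0,-10,0,0,0]
  ]
}}

```text
t: 4.25
position: [0.5546, -0.0818, 0.1407]
orientation: [0.736, 0.677, 0.003, 0.006]
wrist_force: [0.9, -0.0, 1.4]
grip_width: 0.0397
```

```bash
python3 -c "
from h import *
grab('w3')"
```

```text
t 4.25 pos [ 0.5546 -0.0818  0.1407] F [ 0.9 -0.   1.4] grip 0.0397
```

View pics/w3.png

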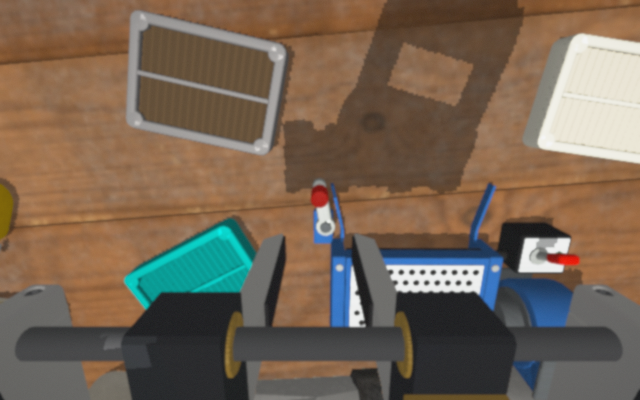

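The catch now stands at about 1.7 rad, with the knob at (319,196) and the bar clear of the slot. I'll move to the far left of the clean cassette and turn the jaws along the extractor's x, so both fingers push as a fork.

Request:
{"api": "step_arm", "payload": {
  "series": [
    [53,2,-0.5,0,0,0,0.12],
    [53,6,-1.3,-1,0,0,0.24],
    [53,10,-2.2,-2,0,0,0.36],
    [53,14,-3.1,-3,0,0,0.48],
    [53,18,-4,-3,0,0,0.6],
    [53,22,-4.8,-3,0,0,0.72],
    [53,26,-5.7,-3,0,0,0.84],
    [53,30,-6.6,-3,0,0,0.96],
    [53,34,-7.5,-3,0,0,1.08],
    [53,36.8,-8.1,-3,0,0,1.2]
  ]
}}

```text
t: 5.13
position: [0.5006, 0.2791, 0.1615]
orientation: [0.986, 0.167, -0.001, 0.0]
wrist_force: [0.5, -1.2, -0.3]
grip_width: 0.0498
```

Request:
{"api": "step_arm", "payload": {
  "series": [
    [53,0,0,0,0,0,0.12],
    [53,0,0,0,0,0,0.24],
    [53,0,0,0,0,0,0.372],
    [53,0,0,0,0,0,0.372],
    [53,0,0,0,0,0,0.372]
  ]
}}

```text
t: 5.55
position: [0.5013, 0.2774, 0.1619]
orientation: [1.0, -0.014, -0.001, 0.0]
wrist_force: [-0.6, -0.2, -0.1]
grip_width: 0.0494
```

```bash
python3 -c "
from h import *
grab('w4');print(R.from_quat(bot.sense()['orientation']).as_matrix().round(3))"
```

```text
t 5.55 pos [0.5013 0.2774 0.1619] F [-0.6 -0.2 -0.1] grip 0.0494
[[ 1.    -0.028 -0.002]
 [-0.028 -1.    -0.001]
 [-0.002  0.001 -1.   ]]
```

View pics/w4.png

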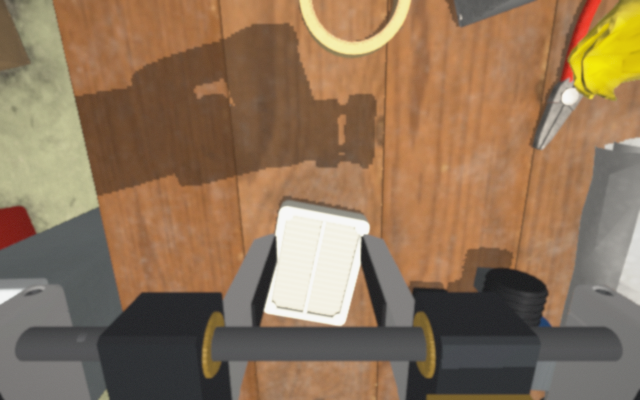

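Request:
{"api": "step_arm", "payload": {
  "series": [
    [53,0.3,-1.4,0,0,0,0.057],
    [53,0.3,-1.4,0,0,0,0.057],
    [53,0.3,-1.4,0,0,0,0.057],
    [53,0.3,-1.4,0,0,0,0.057]
  ]
}}

```text
t: 5.93
position: [0.5053, 0.291, 0.1632]
orientation: [0.999, -0.043, -0.0, 0.0]
wrist_force: [-0.1, -0.4, -1.0]
grip_width: 0.0501
```

```bash
cat >> h.py <<'E'
EO=np.array([.615,.0055]);EY=-.085
def ext(p):
    p=np.atleast_2d(p)[:,:2]-EO;c,s=np.cos(EY),np.sin(EY)
    return np.c_[c*p[:,0]+s*p[:,1],-s*p[:,0]+c*p[:,1]]
E
python3 - <<'E'
from h import *
im,D,T,K=load('w4')
v,u=np.mgrid[0:400,0:640];P=with_depth(T,K,np.c_[u.ravel(),v.ravel()],D).reshape(400,640,3)
m=((P[...,2]>.018)&(P[...,2]<.03)&(v>190)&(v<330)&(u>255)&(u<380)).astype(np.uint8)
m=cv2.morphologyEx(m,cv2.MORPH_OPEN,np.ones((3,3)))
r=cv2.minAreaRect((P[m>0][:,:2]*1000).astype(np.float32));print(r, np.median(P[m>0][:,2]))
b=cv2.boxPoints(r)/1000;print(b.round(4),ext(b).round(4))
s=bot.sense();print(s['position'].round(4),ext(s['position']),R.from_quat(s['orientation']).as_euler('zyx'))
E
```

```text
((493.6231384277344, 190.17971801757812), (130.97630310058594, 95.6258544921875), 77.63117218017578) 0.022415299353812035
[[0.4329 0.1365]
 [0.5263 0.116 ]
 [0.5544 0.2439]
 [0.4609 0.2644]] [[-0.1926  0.115 ]
 [-0.0978  0.1025]
 [-0.0807  0.2324]
 [-0.1755  0.2449]]
[0.5053 0.291  0.1632] [[-0.13352778  0.27518934]] [ 8.54800887e-02 -5.03821696e-04  3.14118633e+00]
```

Request:
{"api": "step_arm", "payload": {
  "series": [
    [53,0,0,3,0,0,0],
    [53,0,0,6.5,0,0,0],
    [53,0,0,10,0,0,0],
    [53,0,0,13,0,0,0],
    [53,0,0,14.5,0,0,0],
    [53,0,0,15.1,0,0,0],
    [53,0,0,15.1,0,0,0],
    [53,0,0,15.1,0,0,0]
  ]
}}

```text
t: 6.6
position: [0.5062, 0.2915, 0.0134]
orientation: [0.999, -0.043, 0.001, -0.0]
wrist_force: [-0.2, 0.4, 0.5]
grip_width: 0.0498
```

Request:
{"api": "step_arm", "payload": {
  "series": [
    [53,0,1,0.3,0,0,0],
    [53,0,1.7,0.3,0,0,0],
    [53,0,2.4,0.3,0,0,0],
    [53,0,3.1,0.3,0,0,0],
    [53,0,3.8,0.3,0,0,0],
    [53,0,4.6,0.3,0,0,0],
    [53,0,5.4,0.3,0,0,0],
    [53,0,6.3,0.3,0,0,0],
    [53,0,7.2,0.3,0,0,0],
    [53,0,8,0.3,0,0,0]
  ]
}}

```text
t: 7.43
position: [0.4987, 0.2109, 0.0097]
orientation: [0.999, -0.044, 0.0, -0.0]
wrist_force: [0.9, 2.7, 1.8]
grip_width: 0.0499
```

```bash
python3 -c "
from h import *
im=grab('w5');print(ext(bot.sense()['position']))"
```

```text
t 7.4333 pos [0.4987 0.2109 0.0097] F [0.9 2.7 1.8] grip 0.0499
[[-0.13364695  0.19350174]]
```

View pics/w5.png

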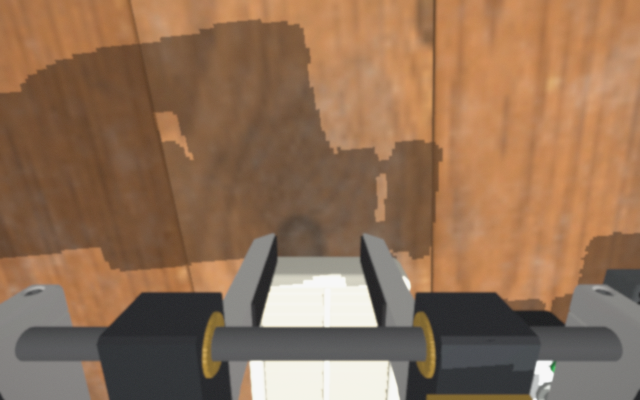

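The cassette's edge sits square against both fingers with no tilt. Continuing the push.

Request:
{"api": "step_arm", "payload": {
  "series": [
    [53,0,1,0,0,0,0],
    [53,0,2,0,0,0,0],
    [53,0,3,0,0,0,0],
    [53,0,4,0,0,0,0],
    [53,0,5,0,0,0,0],
    [53,0,6,0,0,0,0],
    [53,0,7,0,0,0,0],
    [53,0,8,0,0,0,0],
    [53,0,9,0,0,0,0],
    [53,0,9.8,0,0,0,0]
  ]
}}

```text
t: 8.32
position: [0.4896, 0.113, 0.0093]
orientation: [0.999, -0.044, -0.0, 0.0]
wrist_force: [0.5, 1.7, -0.3]
grip_width: 0.0497
```

Run:
```python
from h import *
im=grab('w6');print(ext(bot.sense()['position']))
im,D,T,K=load('w6')
v,u=np.mgrid[0:400,0:640];P=with_depth(T,K,np.c_[u.ravel(),v.ravel()],D).reshape(400,640,3)
for c in (290,320,350):
    col=P[:,c]; e=ext(col[:, :2]); idx=[i for i in range(230,300) if .020<col[i,2]<.027]
    print(c,idx[:1],e[idx[0]] if idx else None)
S,DS=cams.snapshot("side");cv2.imwrite("pics/s6.png",cv2.resize(S[120:280,220:480],None,fx=3,fy=3));np.save("pics/s6.npy",DS);cv2.imwrite("pics/s6f.png",S)
```

```text
t 8.3167 pos [0.4896 0.113  0.0093] F [ 0.5  1.7 -0.3] grip 0.0497
[[-0.1340208   0.09555312]]
290 [271] [-0.15081073  0.08640589]
320 [271] [-0.1334723   0.08647424]
350 [272] [-0.11620511  0.08611942]
```

View pics/w6.png

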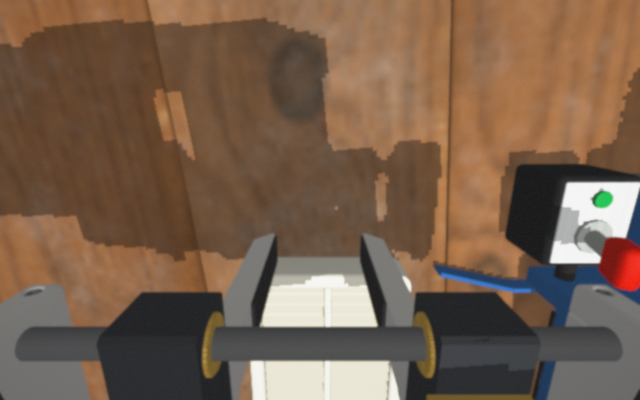

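View pics/s6.png

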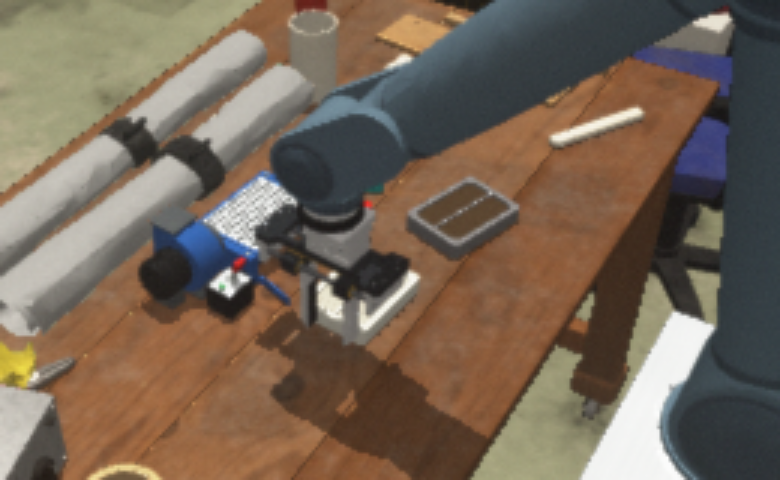

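Run:
```python
from h import *
im,D,T,K=load('w3')
p=on_z(T,K,[(287,48),(267,153),(137,12),(127,122)],.025);print(p.round(4),ext(p).round(4))
```

```text
[[ 0.4256 -0.0981  0.025 ]
 [ 0.511  -0.1258  0.025 ]
 [ 0.389  -0.2163  0.025 ]
 [ 0.4736 -0.2463  0.025 ]] [[-0.1799 -0.1193]
 [-0.0924 -0.1397]
 [-0.2063 -0.2402]
 [-0.1196 -0.2629]]
```

Request:
{"api": "step_arm", "payload": {
  "series": [
    [53,0,0.8,0,0,0,0],
    [53,0,1.5,0,0,0,0],
    [53,0,2,0,0,0,0],
    [53,0,2.1,0,0,0,0],
    [53,0,2.1,0,0,0,0]
  ]
}}

```text
t: 8.83
position: [0.488, 0.0927, 0.0094]
orientation: [0.999, -0.044, -0.0, 0.0]
wrist_force: [0.4, 0.4, 0.5]
grip_width: 0.0498
```

Request:
{"api": "step_arm", "payload": {
  "series": [
    [53,0,-1.2,0,0,0,0],
    [53,0,-2.2,-1,0,0,0],
    [53,0,-2.2,-4,0,0,0],
    [53,0,-2.2,-8,0,0,0],
    [60,0,-2.2,-11,0,0,0],
    [70,-3,-1,-12,0,0,0.12],
    [80,-6,2,-12,0,0,0.24],
    [80,-7.5,4.5,-12,0,0,0.36],
    [80,-7.6,6,-12,0,0,0.48],
    [80,-7.6,7,-12,0,0,0.6]
  ]
}}

```text
t: 9.67
position: [0.4056, 0.03, 0.1304]
orientation: [0.941, -0.34, 0.001, 0.0]
wrist_force: [-0.1, 0.3, -0.4]
grip_width: 0.0751
```

Request:
{"api": "step_arm", "payload": {
  "series": [
    [80,0,0,0,0,0,0.12],
    [80,0,0,0,0,0,0.24],
    [80,0,0,0,0,0,0.36],
    [80,0,0,0,0,0,0.48],
    [80,0,0,0,0,0,0.6],
    [80,0,0,0,0,0,0.72],
    [80,0,0,0,0,0,0.84],
    [80,0,0,0,0,0,0.96],
    [80,0,0,0,0,0,0.97],
    [80,0,0,0,0,0,0.97]
  ]
}}

```text
t: 10.5
position: [0.4065, 0.0308, 0.1301]
orientation: [-0.677, 0.736, -0.0, 0.0]
wrist_force: [-0.7, 1.0, 0.3]
grip_width: 0.0751
```

Run:
```python
from h import *
im=grab('w7');s=bot.sense();print(ext(s['position']),R.from_quat(s['orientation']).as_matrix().round(3))
im,D,T,K=load('w7')
v,u=np.mgrid[0:400,0:640];P=with_depth(T,K,np.c_[u.ravel(),v.ravel()],D).reshape(400,640,3)
e=ext(P.reshape(-1,3)).reshape(400,640,2)
m=((P[...,2]>.018)&(P[...,2]<.03)&(abs(e[...,1])<.1)&(e[...,0]>-.22)&(e[...,0]<-.07)).astype(np.uint8)
m=cv2.morphologyEx(m,cv2.MORPH_OPEN,np.ones((5,5)))
r=cv2.minAreaRect((e[m>0]*1000).astype(np.float32));print(r, np.median(P[m>0][:,2]));print(cv2.boxPoints(r).round(1))
```

```text
t 10.5 pos [0.4065 0.0308 0.1301] F [-0.7  1.   0.3] grip 0.0751
[[-0.20992769  0.00738537]] [[-0.083 -0.997  0.001]
 [-0.997  0.083 -0.   ]
 [ 0.    -0.001 -1.   ]]
((-129.42410278320312, 0.8364944458007812), (95.836181640625, 130.70782470703125), 0.20801831781864166) 0.022770980833709292
[[-177.6   66. ]
 [-177.1  -64.7]
 [ -81.3  -64.3]
 [ -81.7   66.4]]
```

View pics/w7.png

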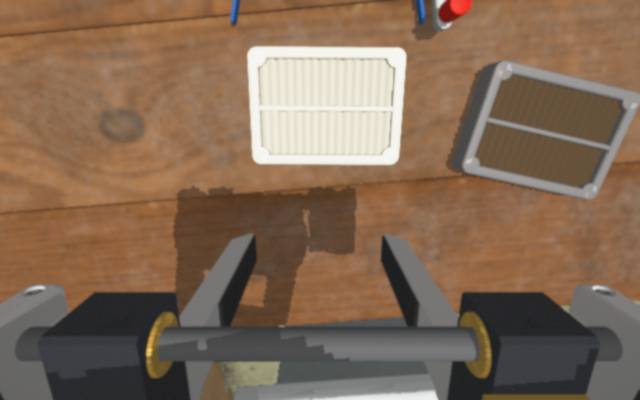

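The cassette stands square in front of the mouth (248–406, 46–164), with both wing tips at (233,22) and (421,22). I'll check the slot axis in this view.

Run:
```python
from h import *
im,D,T,K=load('w7')
print(ext(on_z(T,K,[(234,22),(421.5,23)],.012)).round(4), ext(on_z(T,K,[(248,105),(406,105)],.025)).round(4))
cv2.imwrite("pics/w7z.png",cv2.resize(im[0:180,200:500],None,fx=2.6,fy=2.6,interpolation=cv2.INTER_CUBIC))
```

```text
[[-0.061   0.0773]
 [-0.0614 -0.0779]] [[-0.1269  0.0668]
 [-0.1266 -0.0667]]
```

View pics/w7z.png

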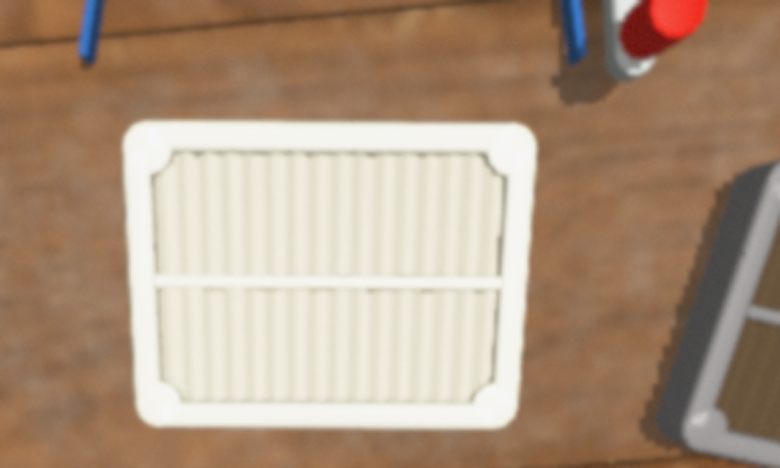

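Request:
{"api": "step_arm", "payload": {
  "series": [
    [80,0.7,0,3,0,0,0],
    [80,0.7,0,6.5,0,0,0],
    [80,0.7,0,10,0,0,0],
    [80,0.7,0,11.7,0,0,0],
    [80,0.7,0,12,0,0,0],
    [80,0.7,0,12,0,0,0],
    [80,0.7,-0.8,12,0,0,0],
    [80,0.7,-1.6,12,0,0,0],
    [80,0.7,-2.2,12,0,0,0],
    [80,0.7,-2.8,12,0,0,0]
  ]
}}

```text
t: 11.38
position: [0.4351, 0.0205, 0.0107]
orientation: [-0.676, 0.737, -0.0, 0.0]
wrist_force: [-2.0, 1.1, 2.3]
grip_width: 0.0751
```

Request:
{"api": "step_arm", "payload": {
  "series": [
    [80,0,-0.8,0,0,0,0],
    [80,0,-1.6,0,0,0,0],
    [80,0,-2.4,0,0,0,0],
    [80,0,-3.2,0,0,0,0],
    [80,0,-4,0,0,0,0],
    [80,0,-4.8,0,0,0,0],
    [80,0,-5.6,0,0,0,0],
    [80,0,-6.4,0,0,0,0],
    [80,0,-7.2,0,0,0,0],
    [80,0,-7.6,0,0,0,0]
  ]
}}

```text
t: 12.22
position: [0.5107, 0.0139, 0.0096]
orientation: [-0.676, 0.737, -0.0, 0.0]
wrist_force: [-1.6, 0.3, 1.8]
grip_width: 0.0752
```

Run:
```python
from h import *
im=grab('w8');s=bot.sense();print(ext(s['position']),R.from_quat(s['orientation']).as_euler('zyx')[0])
```

```text
t 12.2167 pos [0.5107 0.0139 0.0096] F [-1.6  0.3  1.8] grip 0.0752
[[-0.10422319 -0.00051217]] 1.6575642538627204
```

View pics/w8.png

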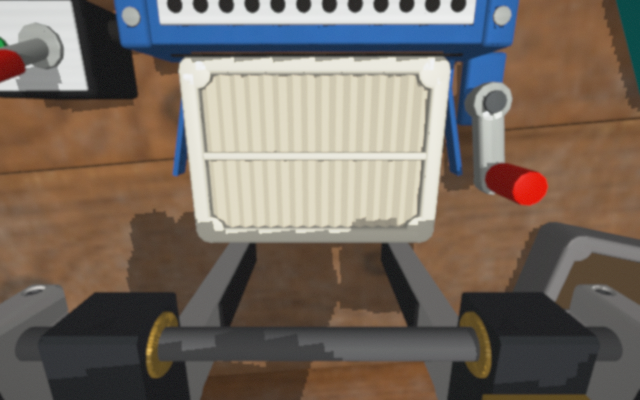

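The cassette is entering the mouth centred between the wings. I'll keep pushing and watch the force.

Request:
{"api": "step_arm", "payload": {
  "series": [
    [80,0,-0.8,0,0,0,0],
    [80,0,-1.6,0,0,0,0],
    [80,0,-2.4,0,0,0,0],
    [80,0,-3.2,0,0,0,0],
    [80,0,-4,0,0,0,0],
    [80,0,-4.8,0,0,0,0],
    [80,0,-5.6,0,0,0,0],
    [80,0,-6.4,0,0,0,0],
    [80,0,-7,0,0,0,0],
    [80,0,-7.4,0,0,0,0]
  ]
}}

```text
t: 13.1
position: [0.5839, 0.0076, 0.0096]
orientation: [-0.676, 0.737, -0.0, 0.0]
wrist_force: [-2.5, -0.6, 2.4]
grip_width: 0.0753
```

Request:
{"api": "step_arm", "payload": {
  "series": [
    [80,0,-0.2,0,0,0,0],
    [80,0,-0.4,0,0,0,0],
    [80,0,-0.5,0,0,0,0],
    [80,0,-0.5,0,0,0,0]
  ]
}}

```text
t: 13.43
position: [0.5882, 0.0073, 0.0096]
orientation: [-0.676, 0.737, -0.0, 0.0]
wrist_force: [-1.2, 0.4, 0.0]
grip_width: 0.0753
```

Request:
{"api": "step_arm", "payload": {
  "series": [
    [80,0,-0.15,0,0,0,0],
    [80,0,-0.3,0,0,0,0],
    [80,0,-0.3,0,0,0,0]
  ]
}}

```text
t: 13.68
position: [0.5912, 0.0071, 0.0095]
orientation: [-0.676, 0.737, -0.0, 0.0]
wrist_force: [-2.0, 0.5, 0.3]
grip_width: 0.0752
```

Request:
{"api": "step_arm", "payload": {
  "series": [
    [80,0,-0.1,0,0,0,0],
    [80,0,-0.2,0,0,0,0],
    [80,0,-0.3,0,0,0,0],
    [80,0,-0.3,0,0,0,0]
  ]
}}

```text
t: 14.02
position: [0.5935, 0.0068, 0.0094]
orientation: [-0.676, 0.737, 0.001, -0.0]
wrist_force: [-4.1, 1.0, 4.2]
grip_width: 0.0749
```

Request:
{"api": "step_arm", "payload": {
  "series": [
    [80,0,-0.1,0,0,0,0],
    [80,0,-0.2,0,0,0,0],
    [80,0,-0.2,0,0,0,0]
  ]
}}

```text
t: 14.27
position: [0.5936, 0.0069, 0.009]
orientation: [-0.676, 0.737, 0.002, -0.002]
wrist_force: [-9.9, 0.6, 7.9]
grip_width: 0.0749
```

The force is rising with the cassette no longer moving, so it's at the stop with its rear edge at about -12 mm. One more light press, then back off and look.

Request:
{"api": "step_arm", "payload": {
  "series": [
    [80,0,-0.1,0,0,0,0],
    [80,0,-0.2,0,0,0,0],
    [80,0,-0.2,0,0,0,0]
  ]
}}

```text
t: 14.52
position: [0.5936, 0.007, 0.0087]
orientation: [-0.676, 0.737, 0.004, -0.004]
wrist_force: [-17.3, 0.3, 12.5]
grip_width: 0.0751
```

Request:
{"api": "step_arm", "payload": {
  "series": [
    [80,0,0.6,0,0,0,0],
    [80,0,2,0,0,0,0],
    [80,0,3.6,0,0,0,0],
    [80,0,3.6,-3,0,0,0],
    [80,0,3.6,-7,0,0,0],
    [60,0,3.6,-11,0,0,0],
    [42,0,3.6,-13,0,0,0],
    [42,0,3.6,-13,0,0,0]
  ]
}}

```text
t: 15.18
position: [0.5669, 0.0088, 0.1463]
orientation: [-0.676, 0.737, -0.006, 0.004]
wrist_force: [0.2, -0.4, 0.2]
grip_width: 0.0585
```

Run:
```python
from h import *
im=grab('w9');s=bot.sense();print(ext(s['position']),R.from_quat(s['orientation']).as_euler('zyx')[0])
```

```text
t 15.1833 pos [0.5669 0.0088 0.1463] F [ 0.2 -0.4  0.2] grip 0.0585
[[-0.05022395 -0.00064832]] 1.657500113030662
```

View pics/w9.png

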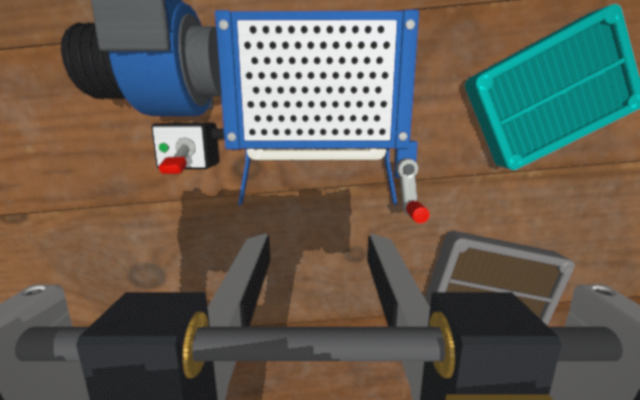

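Only the rear rim of the cassette (250–386, row ~154) now shows in front of the face. The knob is at (419,213) and the hinge at (408,169).

Run:
```python
from h import *
im,D,T,K=load('w9')
hsv=cv2.cvtColor(im,cv2.COLOR_BGR2HSV)
red=cv2.inRange(hsv,(0,150,90),(6,255,255))|cv2.inRange(hsv,(174,150,90),(180,255,255))
n,lab,st,ce=cv2.connectedComponentsWithStats(red)
for i in range(1,n):
    if st[i,4]>20:
        vv,uu=np.where(lab==i);P=with_depth(T,K,np.c_[uu,vv],D);ok=P[:,2]>P[:,2].max()-.006
        print(st[i],ce[i],"max z",P[:,2].max().round(4),P[ok].mean(0).round(4),ext(P[ok].mean(0)).round(4))
print("knob centre @.042",on_z(T,K,(417.5,209),.042))
h=on_z(T,K,(408,169),.026);print("hinge",h,ext(h))
print("rim rear edge",ext(on_z(T,K,[(260,160.5),(318,160.5),(376,160.5)],.025)).round(4), "slot-face", ext(on_z(T,K,[(240,149),(400,149)],.0465)).round(4))
s=bot.sense();print(s['position'])
```

```text
[158 157  28  17 377] [172.33421751 165.42440318] max z 0.3271 [0.6445 0.0015 0.3271] [[ 0.0297 -0.0015]]
[407 202  23  22 371] [417.99460916 212.21563342] max z 0.3271 [0.6445 0.0015 0.3271] [[ 0.0297 -0.0015]]
knob centre @.042 [[ 0.55176    -0.08204801  0.042     ]]
hinge [[ 0.58670479 -0.07806881  0.026     ]] [[-0.02109825 -0.0856693 ]]
rim rear edge [[-0.013   0.0533]
 [-0.0131 -0.001 ]
 [-0.0132 -0.0554]] slot-face [[-0.      0.0662]
 [-0.0002 -0.0718]]
[0.56490233 0.00911792 0.1428609 ]
```

The cassette rim is square, all three points at -13 mm, against the face at 0. I'll grip the knob again at (0.550, -0.082).

Request:
{"api": "step_arm", "payload": {
  "force": 8,
  "series": [
    [42,4,0.3,0,0,0,0],
    [42,7.5,0.6,1,0,0,0],
    [42,9.2,0.7,4,0,0,0],
    [42,9.2,0.7,7.5,0,0,0],
    [42,9.2,0.7,10,0,0,0],
    [42,9.2,0.7,10.8,0,0,0],
    [42,9.2,0.7,10.8,0,0,0],
    [42,9.2,0.7,10.8,0,0,0]
  ]
}}

```text
t: 15.9
position: [0.5471, -0.0812, 0.0311]
orientation: [-0.676, 0.737, 0.0, -0.0]
wrist_force: [-0.2, 0.4, 0.3]
grip_width: 0.0396
```

Run:
```python
from h import *
im=grab('w10')
```

```text
t 15.9 pos [ 0.5471 -0.0812  0.0311] F [-0.2  0.4  0.3] grip 0.0396
```

View pics/w10.png

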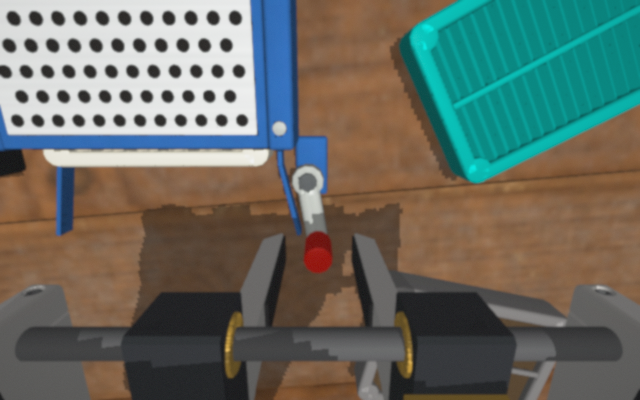

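The knob (318,252) is between the pads. I'll correct 3 mm in x and close.

Request:
{"api": "step_arm", "payload": {
  "series": [
    [42,0,-0.3,0,0,0,0],
    [10,0,-0.3,0,0,0,0],
    [10,0,-0.3,0,0,0,0],
    [10,0,-0.3,0,0,0,0],
    [10,0,-0.3,0,0,0,0]
  ]
}}

```text
t: 16.37
position: [0.5504, -0.0817, 0.032]
orientation: [-0.676, 0.737, -0.0, 0.0]
wrist_force: [0.4, -0.2, 0.1]
grip_width: 0.0163
```

Request:
{"api": "step_arm", "payload": {
  "series": [
    [10,-0.7,0.05,0,0,0,0],
    [10,-1.36,0.02,0,0,0,0],
    [10,-1.9,-0.1,0,0,0,0],
    [10,-2.41,-0.33,0,0,0,0],
    [10,-2.9,-0.63,0,0,0,0],
    [10,-3.31,-0.97,0,0,0,0],
    [10,-3.7,-1.4,0,0,0,0],
    [10,-3.98,-1.85,0,0,0,0],
    [10,-4.2,-2.35,0,0,0,0],
    [10,-4.36,-2.89,0,0,0,0]
  ]
}}

```text
t: 17.2
position: [0.5829, -0.0408, 0.0312]
orientation: [-0.676, 0.737, 0.0, -0.001]
wrist_force: [-3.7, -5.6, 0.4]
grip_width: 0.0161
```

Request:
{"api": "step_arm", "payload": {
  "series": [
    [10,-0.05,-0.4,0,0,0,0],
    [10,-0.07,-0.75,0,0,0,0],
    [10,-0.07,-0.85,0,0,0,0],
    [10,-0.07,-0.85,0,0,0,0]
  ]
}}

```text
t: 17.53
position: [0.5893, -0.0411, 0.0306]
orientation: [-0.676, 0.737, 0.002, -0.002]
wrist_force: [-8.4, -4.0, 4.9]
grip_width: 0.0152
```

Run:
```python
from h import *
im=grab('w11');print(ext(bot.sense()['position']))
```

```text
t 17.5333 pos [ 0.5893 -0.0411  0.0306] F [-8.4 -4.   4.9] grip 0.0152
[[-0.02160668 -0.04862882]]
```

View pics/w11.png

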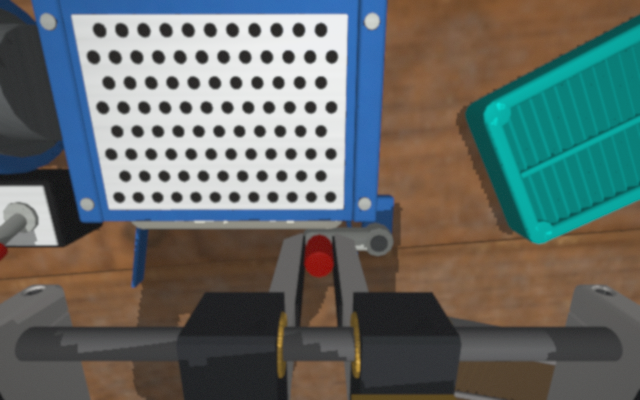

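Request:
{"api": "step_arm", "payload": {
  "series": [
    [10,0,-0.2,0,0,0,0],
    [10,0,-0.2,0,0,0,0],
    [10,0,0,0,0,0,0],
    [42,0,0,0,0,0,0],
    [42,0,0,0,0,0,0],
    [42,0,0,0,0,0,0],
    [42,0,0,-3,0,0,0],
    [42,0,1,-6,0,0,0],
    [42,0,2.5,-9,0,0,0],
    [42,0,2.5,-9,0,0,0]
  ]
}}

```text
t: 18.42
position: [0.5694, -0.0389, 0.1282]
orientation: [-0.676, 0.737, -0.004, 0.003]
wrist_force: [0.7, -0.0, 1.2]
grip_width: 0.0395
```

Run:
```python
from h import *
im=grab('w12');print(ext(bot.sense()['position']))
cv2.imwrite("pics/w12z.png",cv2.resize(im[60:280,60:460],None,fx=2,fy=2,interpolation=cv2.INTER_CUBIC))
```

```text
t 18.4167 pos [ 0.5694 -0.0389  0.1282] F [ 0.7 -0.   1.2] grip 0.0395
[[-0.04233114 -0.04805035]]
```

View pics/w12z.png

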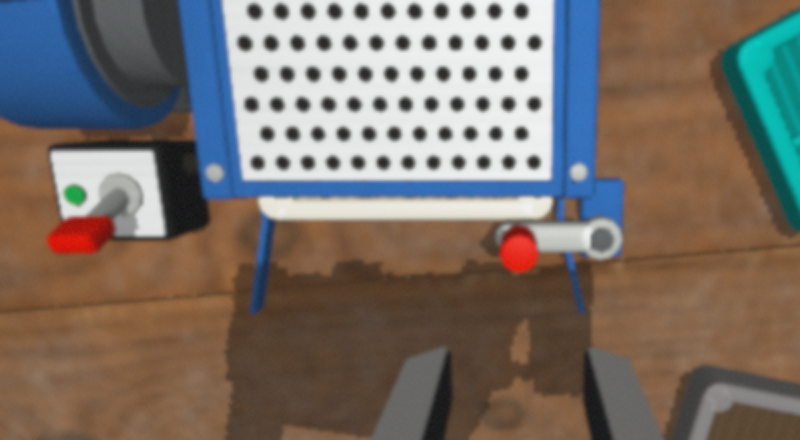

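The bar now lies parallel to the face, just behind the cassette rim. To be sure it's fully shut, I'll push the knob from the front with closed fingers.

Request:
{"api": "step_arm", "payload": {
  "series": [
    [0,0,1.4,0,0,0,0],
    [0,0,1.4,0,0,0,0],
    [0,0,1.4,3,0,0,0],
    [0,0,1.4,6,0,0,0],
    [0,0,1.4,8.8,0,0,0],
    [0,0,1.4,9.2,0,0,0],
    [0,0,1.4,9.2,0,0,0],
    [0,0,0.9,9.2,0,0,0],
    [0,0,0.5,9.2,0,0,0],
    [0,0,0.3,9.2,0,0,0]
  ]
}}

```text
t: 19.3
position: [0.5658, -0.0389, 0.0316]
orientation: [-0.676, 0.737, -0.002, 0.001]
wrist_force: [-0.1, -0.2, -0.1]
grip_width: 0.0011
```

Request:
{"api": "step_arm", "payload": {
  "series": [
    [0,0,-0.2,0,0,0,0],
    [0,0,-0.4,0,0,0,0],
    [0,0,-0.5,0,0,0,0],
    [0,0,-0.5,0,0,0,0]
  ]
}}

```text
t: 19.63
position: [0.5687, -0.0389, 0.0298]
orientation: [-0.676, 0.737, -0.0, 0.0]
wrist_force: [0.6, -0.7, -0.0]
grip_width: 0.0006
```

Request:
{"api": "step_arm", "payload": {
  "series": [
    [0,0,-0.2,0,0,0,0],
    [0,0,-0.4,0,0,0,0],
    [0,0,-0.5,0,0,0,0],
    [0,0,-0.5,0,0,0,0]
  ]
}}

```text
t: 19.97
position: [0.5729, -0.0392, 0.0293]
orientation: [-0.676, 0.737, 0.001, -0.0]
wrist_force: [-2.3, -0.3, 1.4]
grip_width: 0.0004
```

Request:
{"api": "step_arm", "payload": {
  "series": [
    [0,0,-0.1,0,0,0,0],
    [0,0,-0.2,0,0,0,0],
    [0,0,-0.2,0,0,0,0]
  ]
}}

```text
t: 20.22
position: [0.5732, -0.0392, 0.0291]
orientation: [-0.676, 0.737, 0.002, -0.002]
wrist_force: [-7.9, -0.9, 5.9]
grip_width: 0.0006
```

It stopped at x_e = -38 mm under 8 N, which is exactly the geometry for shut. Next: back off, rise and go across to stand in front of the toggle.

Request:
{"api": "step_arm", "payload": {
  "series": [
    [0,0,1,0,0,0,0],
    [0,0,2,-2,0,0,0],
    [0,0,2.2,-6,0,0,0],
    [0,-2,2.2,-8,0,0,0],
    [0,-6,2.2,-8,0,0,0],
    [0,-10,2.2,-8,0,0,0],
    [0,-14,2.2,-8,0,0,0],
    [0,-16.4,2.2,-8,0,0,0],
    [0,-16.4,2.2,-8,0,0,0],
    [0,-16.4,2.2,-8,0,0,0]
  ]
}}

```text
t: 21.05
position: [0.5677, 0.1268, 0.1095]
orientation: [-0.677, 0.736, -0.0, 0.0]
wrist_force: [-0.6, -0.8, 0.7]
grip_width: 0.0002
```

Run:
```python
from h import *
im=grab('w13');print(ext(bot.sense()['position']))
im,D,T,K=load('w13')
b,Db=cams.snapshot("side");cv2.imwrite("pics/s13.png",cv2.resize(b[140:260,230:390],None,fx=4,fy=4,interpolation=cv2.INTER_CUBIC))
```

```text
t 21.05 pos [0.5677 0.1268 0.1095] F [-0.6 -0.8  0.7] grip 0.0002
[[-0.05735827  0.11581499]]
```

View pics/w13.png

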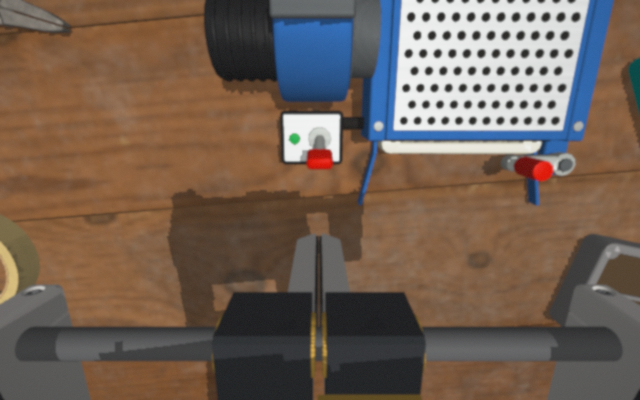

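View pics/s13.png

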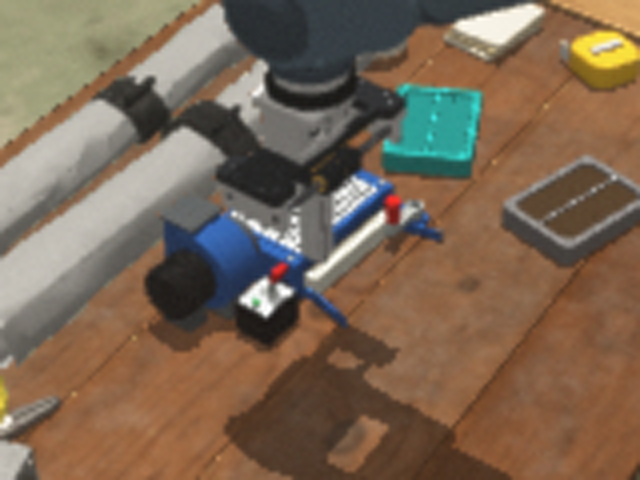

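The toggle (319,160) is in line with the fingers (column 319). I'll lower to 60 mm and push toward the extractor's +x.

Request:
{"api": "step_arm", "payload": {
  "series": [
    [0,0,0,2,0,0,0],
    [0,0,0,4,0,0,0],
    [0,0,0,5,0,0,0],
    [0,0,0,5,0,0,0],
    [0,0,-1,5,0,0,0],
    [0,0,-2,5,0,0,0],
    [0,0,-2.8,5,0,0,0],
    [0,0,-3.5,5,0,0,0],
    [0,0,-4.2,5,0,0,0],
    [0,0,-4.8,5,0,0,0]
  ]
}}

```text
t: 21.98
position: [0.6163, 0.1215, 0.06]
orientation: [-0.676, 0.737, -0.0, 0.0]
wrist_force: [-1.8, -0.4, 1.9]
grip_width: 0.0004
```

Request:
{"api": "step_arm", "payload": {
  "series": [
    [0,0,-0.3,0,0,0,0],
    [0,0,-0.6,0,0,0,0],
    [0,0,-0.7,0,0,0,0],
    [0,0,-0.7,0,0,0,0]
  ]
}}

```text
t: 22.32
position: [0.6224, 0.1211, 0.0593]
orientation: [-0.676, 0.737, 0.0, -0.0]
wrist_force: [0.1, -1.1, 0.1]
grip_width: 0.0004
```

Request:
{"api": "step_arm", "payload": {
  "series": [
    [0,0,-0.15,0,0,0,0],
    [0,0,-0.3,0,0,0,0],
    [0,0,-0.3,0,0,0,0]
  ]
}}

```text
t: 22.57
position: [0.6236, 0.121, 0.059]
orientation: [-0.676, 0.737, 0.002, -0.002]
wrist_force: [-6.1, 0.8, 2.7]
grip_width: 0.0005
```

Request:
{"api": "step_arm", "payload": {
  "series": [
    [0,0,-0.15,0,0,0,0],
    [0,0,-0.2,0,0,0,0],
    [0,0,-0.2,0,0,0,0]
  ]
}}

```text
t: 22.82
position: [0.6239, 0.1209, 0.0588]
orientation: [-0.676, 0.737, 0.003, -0.003]
wrist_force: [-11.0, -0.1, 6.8]
grip_width: 0.0006
```

The toggle is at its stop: 11 N with no further motion. I'll back off, rise, and take the final look.

Request:
{"api": "step_arm", "payload": {
  "series": [
    [0,0,1,0,0,0,0],
    [0,0,3,0,0,0,0],
    [0,0,6,-2,0,0,0],
    [0,2,9,-5,0,0,0],
    [0,5,11,-9,0,0,0],
    [0,8,11,-13,0,0,0],
    [0,8,11,-15,0,0,0],
    [0,8,11,-15,0,0,0],
    [0,8,11,-15,0,0,0]
  ]
}}

```text
t: 23.57
position: [0.5129, 0.0496, 0.213]
orientation: [-0.675, 0.738, -0.003, 0.003]
wrist_force: [-0.7, -0.3, -0.1]
grip_width: 0.0004
```

Run:
```python
from h import *
im=grab('w14')
im,D,T,K=load('w14')
cv2.imwrite("pics/w14.png",im)
S,_=cams.snapshot("side");cv2.imwrite("pics/s14.png",cv2.resize(S[120:280,200:440],None,fx=3.2,fy=3.2,interpolation=cv2.INTER_CUBIC))
```

```text
t 23.5667 pos [0.5129 0.0496 0.213 ] F [-0.7 -0.3 -0.1] grip 0.0004
```

View pics/w14.png

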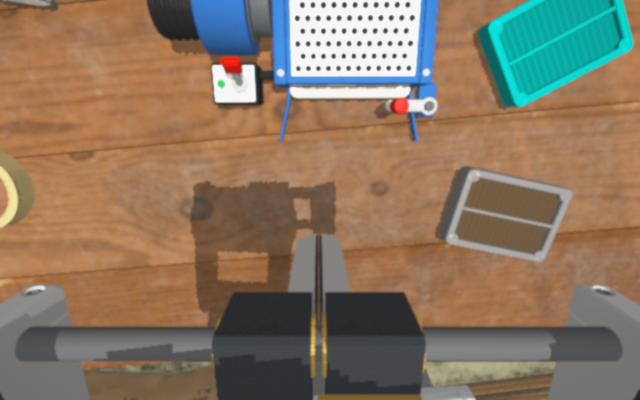

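View pics/s14.png

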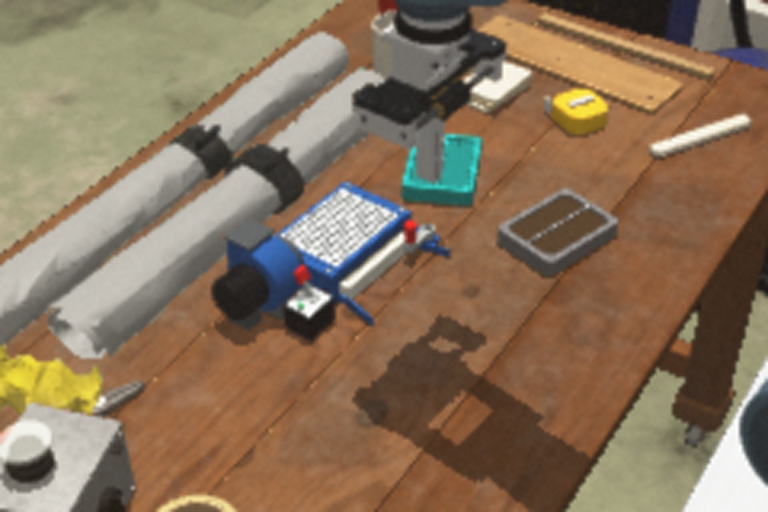

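The toggle (231,65) now leans to the back, the bar lies parallel behind the rim with its knob at (401,105), and the used cassette is in place. One final numeric check.

Run:
```python
from h import *
im,D,T,K=load('w14')
hsv=cv2.cvtColor(im,cv2.COLOR_BGR2HSV)
red=cv2.inRange(hsv,(0,150,90),(6,255,255))|cv2.inRange(hsv,(174,150,90),(180,255,255))
n,lab,st,ce=cv2.connectedComponentsWithStats(red)
for i in range(1,n):
    if st[i,4]>20:
        for z in (.042,.052,.073): print(st[i],ce[i].round(1),z,ext(on_z(T,K,ce[i],z)).round(4))
h=ext(on_z(T,K,(429.5,106),.026));print("hinge",h.round(4))
print("rim",ext(on_z(T,K,[(300,97.5),(350,97.5),(385,97.5)],.025)).round(4))
p=on_z(T,K,[(571,190),(541,260),(474,170),(449,241)],.025);print("used",ext(p).round(4))
```

```text
[220  56  22  17 303] [231.   63.5] 0.042 [[0.0199 0.1227]]
[220  56  22  17 303] [231.   63.5] 0.052 [[0.0186 0.1202]]
[220  56  22  17 303] [231.   63.5] 0.073 [[0.0158 0.1149]]
[391  98  17  16 224] [399.3 105.7] 0.042 [[-0.0214 -0.0496]]
[391  98  17  16 224] [399.3 105.7] 0.052 [[-0.0216 -0.0473]]
[391  98  17  16 224] [399.3 105.7] 0.073 [[-0.0219 -0.0422]]
hinge [[-0.0216 -0.0864]]
rim [[-0.0123  0.0546]
 [-0.0125  0.0003]
 [-0.0126 -0.0377]]
used [[-0.1164 -0.2609]
 [-0.2061 -0.2421]
 [-0.0925 -0.1444]
 [-0.1804 -0.1249]]
```

```bash
python3 -c "
from cell import sign_off
print(sign_off())"
```

```text
the job is handed in; nothing more can be done
None
```

The extractor is back together with its clean filter and I've handed the job in, at about 23.7 s of the 70 s allowed. Everything went in the order you asked:
1. **Catch open:** I gripped the red knob and swung the catch out to about 1.75 rad.
2. **Cassette in:** I slid the clean white cassette along the bench with the two fingers as a fork, first sideways and then into the slot up to the stop. It was never lifted.
3. **Catch shut:** I swung the catch closed and pressed the knob from the front to be sure.
4. **Toggle on:** only then did I push the red toggle over to its end stop.

**Last checks:**

| Item | Measured (extractor frame) | Expected |
|---|---|---|
| Cassette rear rim | -12.3 to -12.6 mm, square | -12 mm |
| Catch knob (x, y) | (-21.4, -49.6) mm, no movement under 8 N | (-21, -49) mm when shut |
| Toggle tip | 16–19 mm behind the front face, stop felt at 11 N | about +19 mm when on |

An earlier view put the rim at -13 mm instead, which is within the 2 mm camera calibration. The highest wrist force I saw was about 21 N, during the press against the stop.

**Used cassette:** two hand-picked measurements of its corners differ by up to about 6 mm. I put this down to picking points on rounded corners, because no planned move brought the gripper against it. The gripper was clear of everything at the end.

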